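Open the powder enclosure to its working height

ROBOT

A 6-joint arm with a two-finger parallel gripper is mounted at the origin on a cart in front of the work surface, level with it; the furniture and walls round the work are solid. World frame = base frame: x ahead of the robot, y to its left, z up, the work surface at z = 0. Lengths are in m, angles in rad, forces in N, time in s.
With the tool pointing down it reaches from about 0.35 to 0.85 m from the base axis. Payload 8.1 kg.
Tool frame: the origin (TCP) lies between the finger pads; the fingertips stand 19 mm ahead of it and the grasp point (between the pads) is the TCP (bot.finger_overhang is the z of the fingertips in the tool frame, in m); z points along the fingers, y is the line along which they close (so a half turn about z gives the same grasp; the last joint's range is limited). The gripper opens to 93 mm and grips with 3 to 60 N. Pads are 15 mm wide; open, the fingers measure 128 mm over their backs; the gripper's body (75 mm by 188 mm) begins 65 mm behind the grasp point.
Start: joints at [-1.356, 0.13, 1.488, -0, 1.523, -0.085], TCP at [0.177, -0.573, 0.238] pointing down, gripper open.
Joint ranges: [-2.96, 2.96], [-0.89, 2.26], [0.02, 2.5], [-1.34, 4.48], [0, 2.73], [-2.66, 2.66]. Speed limits (rad/s): [2.39, 2.39, 2.79, 3.14, 3.14, 3.14].

INTERFACE

Orientations are given as a unit quaternion [w, x, y, z].
In Python, from bench import bot gives the robot as it stands. The module is installed in compiled form; this text tells all that it offers.
- The arm moves only by the tool send_rows, never from a script. Its argument "deltas" is a list of rows, each a list of 2 entries, a list of its own where there are three numbers: the shift along the tool's x, y, z in m, then the turn, a rotation vector about the tool's x, y, z in degrees. In form: [[[tx, ty, tz], [wx, wy, wz]], ...]. A call has 1 to 8 rows; each row shifts and turns the commanded pose from where the row before left it, along the tool's axes as they then stand; what a row does not reach is not made up. A row lasts 1/12 s, in which the tool goes at most 41.7 mm and 7.16 degrees, less where a joint would pass 70% of its speed; a pose out of reach is approached as far as the arm can. A call with a gripper value outside its range is refused whole. "hand" is the finger opening in m, from 0 to 0.093, set as the call begins (left out, the last holds). The fingers move at their own pace and stop on an object; "grip_force" is the grip in N (left out, the last holds). Time passes only in rows, so rows that do not move let the fingers close. It gives the time, the measured TCP pose, the force, the opening and the grip force at its end, in the units of the state.
- bot.sense(): the state, without advancing time (a new reading comes with each control period).
- bot.read_camera(name): name is "side" or "top" or "wrist"; returns the picture (420x560x3 uint8, red, green, blue); there is no depth.
- bot.get_calibration(name): a dict with "fx", "fy", "cx", "cy" (pixels), "R" (3x3) and "t" (3): a world point X has camera coordinates R X + t. Camera axes: x right, y down, z forward; pixel columns grow to the right and rows downward; lengths in m; the calibration is good to about 2 mm. A picture is of the moment at which its call begins: read the wrist's pose just before it. get_calibration takes no time and is no camera call; for the wrist camera it gives the pose at the moment of the call.
- bot.finish_job(): hands the job in; it is judged then, once.
The state is a dict: "time": time; "q": joint angles; "qd": joint speeds; "tau": joint torques, N m; "eef_pos": TCP position; "tcp_rot": TCP orientation; "contact_force": force on the tool from outside, world axes, zero at the start; "ft_torque": the same for the moment, N m; "finger_gap": finger opening in m; "gripper_force": force on a finger pad.
Only numpy, scipy, OpenCV 4.12 (cv2) and the standard library are available. Lean on these libraries where they do the work, as an engineer would, in place of code of your own. Each camera call takes 0.05 s, during which the arm holds its last target. There are 200 camera calls.

TASK

Get the bench-top powder enclosure ready for weighing: first press the upper half of its green rocker switch fully down to start the fan, then push the sash (the sliding window) gently up with the fingertips from beneath its blue lip until the lip's underside is level with the green arrow on the right column, and take the hand away so that the sash stays there. Only push: do not pinch the lip, and leave the jar, beaker and other things on the bench where they stand.

Things in the scene. Friction and masses are not known exactly. Their poses are not given: they have to be found in the camera images.
- hood: white bench-top powder enclosure, 400 wide, 290 deep, 520 mm high, fixed; origin under the centre of its base, on the bench; its x points from its front to its back (away from the robot), y to its left seen from the robot. 60 mm columns beside the sash have front faces at x = -0.145, level with the base's front edge. In front of that only lip and console project; below the lip is free bench
- console (a point): centre of the sloping face of the grey console at the foot of the right column, under the rocker. The face (80 mm up the slope, 58 mm wide) slopes at 45 degrees: it looks half up, half to the enclosure's -x. The console reaches 28 mm nearer to the robot than this point and 29 mm to either side in y; the lip's right end is 45 mm to the left of this point
- switch_on (a point): middle of the raised upper half (white dot) of the green rocker, on its surface, moving with it. The rocker is 28 mm wide, 54 mm long up the console's slope; its pivot lies 17 mm down the slope from here. The upper end stands out 8 mm when off; press it straight into the slope, along (x, z) = (0.7, -0.7) of the enclosure, with about 4 N
- fan_switch (a joint): the rocker's angle: 0 = off (upper half raised), 0.32 = on (upper half fully down, level with the face); it stays where it is left
- lip_edge (a point): middle of the lip's underside near its front. The lip is a level ledge along the foot of the sash, 250 mm long (enclosure's y), 12 mm thick; its rounded front (6 mm radius) lies 6 mm further to -x than this point, 39 mm in front of the columns; flat underneath for 50 mm behind this point, where the pane rises 308 mm straight up. Underside 95 to 125 mm above the bench at the start
- sash (a joint): travel of the sash in m: 0 = shut, 0.24 = top stop, straight up; balanced by a counterweight that sinks in the left column, so it stays at any height; it takes about 3 to 6 N to move it. Its parts sash_c5 and sash_c6 are the underside and rounded blue front of the lip, sash_c7 the top of the lip
- mark_tip (a point): tip of the green arrow (on a white plate 48 mm wide, 42 mm high) on the front face of the right column, pointing at the sash: the working height for the lip's underside, 265 to 315 mm above the bench
- weight_500g: grey steel knob weight, 38 mm wide, 58 mm high, standing on the bench; origin under its centre
- beaker_100: small glass beaker, 60 mm wide, 71 mm high, on the bench; origin under its centre
- sample_jar_0: sample jar with a red cap, 59 mm wide, 68 mm high, on the bench; origin under its centre
- round_tray: shallow round white tray, 151 mm wide, 33 mm high, on the bench; origin under its centre
- marker_black: black marker pen lying on the bench, 135 mm long, 20 mm thick; origin under its middle

How it is judged:
By the outcome, as a careful person would: the job done as asked, in the order asked, and still so for the second after the job is handed in, with the robot touching nothing.
It also fails if it takes over 48 s, if anything falls off the work surface, if the arm or the gripper's body presses on something with over 40 N, if the wrist force passes 120 N, or if a joint passes its speed limit or range.

## Working session

There is one attempt and no reset: what is moved stays moved. The work goes in short steps, Python scripts to look and compute and a tool call to move; the robot and the scene stay as the last step left them, time stands still between calls to the robot, and variables do not carry over. Pictures are saved under pics/ and viewed, at most 10 in all, crops included, and the job is handed in when it is done.

Besides the shell and the picture viewer there is one more tool, called as a command line: name --argument value ..., lists and objects as JSON in quotes. send_rows: Moves the arm, as the interface text tells. Its arguments: {"type":"object","properties":{"deltas":{"type":"array"},"hand":{"type":"number"},"grip_force":{"type":"number"}},"required":["deltas"]}

```bash
mkdir -p pics; python3 - <<'E'
from bench import bot
import cv2,numpy as np
s=bot.sense();print(s['time'],s['eef_pos'],s['tcp_rot'],bot.finger_overhang)
for n in("side","top"):
    im=bot.read_camera(n);cv2.imwrite(f"pics/{n}0.png",im[:,:,::-1]);c=bot.get_calibration(n)
    print(n,c['fx'],c['cx'],c['cy'],np.round(c['R'],3).tolist(),np.round(c['t'],3), np.round(-c['R'].T@c['t'],3))
E
```

```text
0.0 [ 0.17709899 -0.5727357   0.23661043] [-8.75364799e-04  9.88788734e-01  1.49318686e-01 -6.09313136e-05] 0.019
side 532.3640843693132 282.69986619013685 214.28866578736478 [[0.995, -0.095, -0.018], [-0.053, -0.382, -0.923], [0.081, 0.919, -0.385]] [-0.495  0.254  1.555] [ 0.38  -1.379  0.824]
top 418.279851351472 281.5237440017996 208.6720515160692 [[0.083, -0.997, 0.004], [-0.97, -0.081, -0.228], [0.228, 0.015, -0.974]] [0.041 0.566 1.236] [0.265 0.068 1.333]
```

View pics/side0.png

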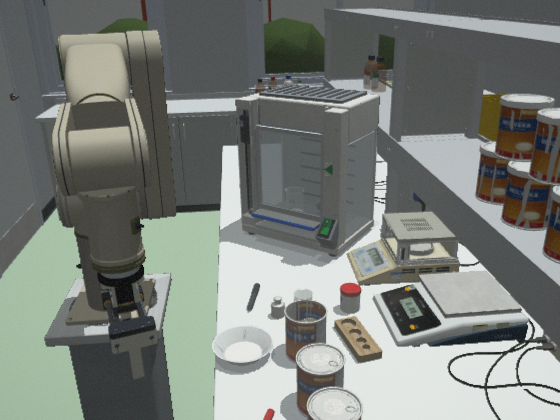

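View pics/top0.png

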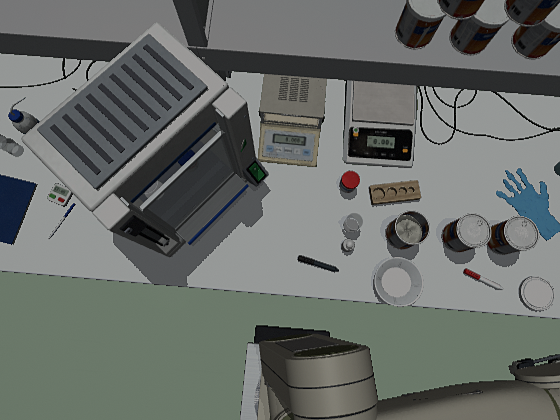

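The side view shows the hood with the blue lip from about (250,212) to (318,230), the rocker at (327,229) and the arrow at (328,169). In the top view the lip runs from (190,243) to (248,186) and the rocker is at (257,172).

```bash
cat > h.py <<'E'
import numpy as np,cv2
from bench import bot
def ray(n,p,c=None):
    c=c or bot.get_calibration(n);R=np.array(c['R']);o=-R.T@np.array(c['t'])
    d=R.T@np.array([(p[0]-c['cx'])/c['fx'],(p[1]-c['cy'])/c['fy'],1]);return o,d/np.linalg.norm(d)
def tri(a,b):
    (o1,d1),(o2,d2)=a,b
    s=np.linalg.lstsq(np.c_[d1,-d2],o2-o1,rcond=None)[0]
    p,q=o1+s[0]*d1,o2+s[1]*d2;return (p+q)/2,np.linalg.norm(p-q)
def proj(n,X,c=None):
    c=c or bot.get_calibration(n);v=np.array(c['R'])@X+np.array(c['t']);return np.array([c['fx']*v[0]/v[2]+c['cx'],c['fy']*v[1]/v[2]+c['cy']])
E
python3 - <<'E'
import cv2,numpy as np
from h import *
out=[]
for n,(x,y,w,h) in dict(side=(235,150,110,100),top=(175,120,110,135)).items():
    im=cv2.imread(f"pics/{n}0.png");c=im[y:y+h,x:x+w]
    hsv=cv2.cvtColor(c,cv2.COLOR_BGR2HSV)
    for k,lo,hi in(("g",(45,110,50),(85,255,255)),("b",(105,110,60),(125,255,255))):
        m=cv2.inRange(hsv,lo,hi);N,L,st,ce=cv2.connectedComponentsWithStats(m)
        for i in range(1,N):
            if st[i,4]>8:
                pts=np.argwhere(L==i)[:,::-1]+[x,y]
                print(n,k,st[i,4],np.round(ce[i]+[x,y],1),"box",cv2.boxPoints(cv2.minAreaRect(pts.astype(np.float32))).round(1).tolist())
    out.append(cv2.resize(c,(390,int(390*h/w)),interpolation=cv2.INTER_CUBIC))
H=max(o.shape[0] for o in out)
out=[cv2.copyMakeBorder(o,0,H-o.shape[0],0,0,0) for o in out]
cv2.imwrite("pics/crop0.png",np.hstack(out))
E
```

```text
side g 17 [329.4 169.5] box [[327.0, 167.0], [331.0, 167.0], [331.0, 173.0], [327.0, 173.0]]
side g 106 [325.7 226.7] box [[320.0, 233.0], [323.8999938964844, 217.5], [331.3999938964844, 219.39999389648438], [327.5, 234.89999389648438]]
side b 162 [282.8 221.5] box [[251.5, 215.3000030517578], [252.10000610351562, 212.6999969482422], [314.29998779296875, 227.8000030517578], [313.70001220703125, 230.3000030517578]]
top g 11 [251.9 165.7] box [[249.0, 168.0], [254.5, 162.5], [255.5, 163.5], [250.0, 169.0]]
top g 44 [259.8 174.2] box [[258.0, 169.0], [263.0, 169.0], [263.0, 180.0], [258.0, 180.0]]
top b 191 [218.4 213.1] box [[187.0, 241.89999389648438], [246.6999969482422, 183.6999969482422], [248.5, 185.5], [188.6999969482422, 243.6999969482422]]
```

View pics/crop0.png

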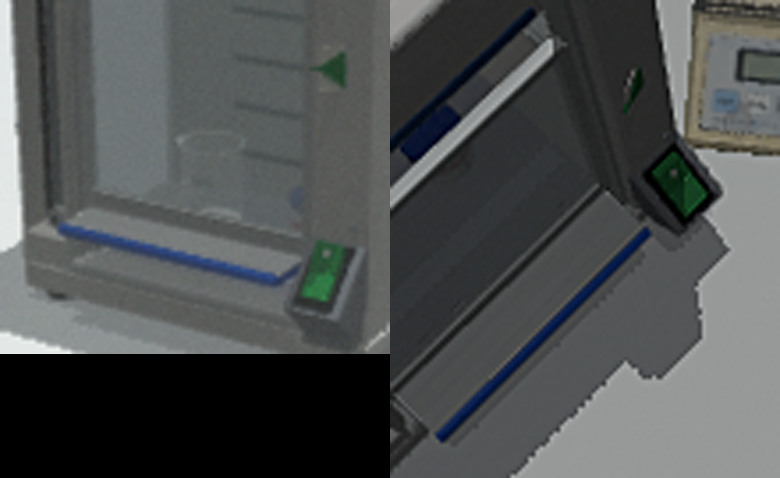

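The crop shows the white dot at side (327,222.5) and top (255.1,168.5), and the arrow tip at side (323,169.5) and top (241,151).

```bash
python3 - <<'E'
from h import *
P=dict(dot=((327,222.5),(255.1,168.5)),rock=((325.7,226.5),(257.6,171.9)),tip=((323,169.5),(241,151)),lipL=((251.8,214),(188,242.7)),lipR=((314,229),(247.5,184.6)))
r={}
for k,(a,b) in P.items():
    X,e=tri(ray("side",a),ray("top",b));r[k]=X;print(k,X.round(4),round(e,4))
v=r['lipL']-r['lipR'];print(np.linalg.norm(v));u=v[:2]/np.linalg.norm(v[:2]);hx=np.array([u[1],-u[0]]);print("hood y",u,"hood x",hx,np.degrees(np.arctan2(hx[1],hx[0])))
for k in r: d=r[k][:2]-r['lipR'][:2];print(k,(d@hx).round(4),(d@u).round(4))
E
```

```text
dot [0.6607 0.1761 0.1355] 0.0018
rock [0.6547 0.1684 0.1249] 0.0007
tip [0.6493 0.2018 0.3067] 0.0003
lipL [0.4245 0.3539 0.1053] 0.0024
lipR [0.6196 0.197  0.105 ] 0.0023
0.2503680538473548
hood y [-0.7791847   0.62679439] hood x [0.62679439 0.7791847 ] 51.185987465464144
dot 0.0095 -0.0451
rock -0.0002 -0.0452
tip 0.0224 -0.0201
lipL 0.0 0.2504
lipR 0.0 0.0
```

```bash
cat >> h.py <<'E'
from scipy.spatial.transform import Rotation as Ro
from scipy.linalg import logm
u=np.array([-.779,.627,0]);hx=np.array([.627,.779,0]);Z=np.array([0,0,1.])
def pose():
    s=bot.sense();w,x,y,z=s['tcp_rot'];return np.array(s['eef_pos']),Ro.from_quat([x,y,z,w]).as_matrix()
def orient(deg): # tool z = hx tilted down by deg, y=-u
    a=np.radians(deg);z=np.cos(a)*hx-np.sin(a)*Z;y=-u;return np.c_[np.cross(y,z),y,z]
def plan(p,R,n,p0=None,R0=None):
    if p0 is None:p0,R0=pose()
    T=np.eye(4);T[:3,:3]=R0.T@R;T[:3,3]=R0.T@(p-p0)
    L=logm(T).real;w=np.degrees([L[2,1],L[0,2],L[1,0]])/n
    print(n,"rows:",(L[:3,3]/n).round(4).tolist(),w.round(2).tolist())
E
python3 - <<'E'
from h import *
p0,R0=pose();a=np.array([.5,0,.33]);plan(a,R0,18)
R=orient(45);plan(np.array([.6588,.1242,.177])-.05*R[:,2],R,14,a,R0)
# tip: side ray on column plane
o,d=ray("side",(323,169.5));q=np.array([.6196,.197,0])+.039*hx
t=((q-o)@hx)/(d@hx);print("tip",o+t*d)
E
```

```text
18 rows: [0.0265, -0.0251, -0.0051] [-0.0, 0.0, 0.0]
14 rows: [0.0082, 0.0005, 0.0127] [0.95, 3.12, -2.3]
tip [0.65235673 0.22069751 0.30043745]
```

send_rows --deltas '[[[0.0265,-0.0251,-0.0051],[0,0,0]],[[0.0265,-0.0251,-0.0051],[0,0,0]],[[0.0265,-0.0251,-0.0051],[0,0,0]],[[0.0265,-0.0251,-0.0051],[0,0,0]],[[0.0265,-0.0251,-0.0051],[0,0,0]],[[0.0265,-0.0251,-0.0051],[0,0,0]],[[0.0265,-0.0251,-0.0051],[0,0,0]],[[0.0265,-0.0251,-0.0051],[0,0,0]]]' --hand 0.045

```text
time: 0.77
eef_pos: [0.3207, -0.317, 0.2783]
tcp_rot: [-0.0, 0.989, 0.149, -0.0]
contact_force: [0.6, 0.9, 0.2]
finger_gap: 0.0469
gripper_force: 0.0
```

send_rows --deltas '[[[0.0265,-0.0251,-0.0051],[0,0,0]],[[0.0265,-0.0251,-0.0051],[0,0,0]],[[0.0265,-0.0251,-0.0051],[0,0,0]],[[0.0265,-0.0251,-0.0051],[0,0,0]],[[0.0265,-0.0251,-0.0051],[0,0,0]],[[0.0265,-0.0251,-0.0051],[0,0,0]],[[0.0265,-0.0251,-0.0051],[0,0,0]],[[0.0265,-0.0251,-0.0051],[0,0,0]]]'

```text
time: 1.43
eef_pos: [0.4641, -0.0624, 0.3192]
tcp_rot: [-0.0, 0.989, 0.149, -0.0]
contact_force: [0.2, 0.2, -0.3]
finger_gap: 0.0451
gripper_force: 0.0
```

```bash
python3 - <<'E'
from h import *
s=bot.sense();print(s['time'],s['q'],s['finger_gap'])
p,R0=pose();print(p,R0.round(3).tolist())
R=orient(45);plan(np.array([.6588,.1242,.177])-.05*R[:,2],R,16)
E
```

```text
1.4333 [-2.43296602e-01 -2.49944045e-01  1.70635515e+00 -2.61012599e-05
  1.68538297e+00  1.02760272e+00] 0.045119024783004204
[ 0.46406962 -0.06244431  0.31923908] [[0.955, 0.295, -0.0], [0.295, -0.955, 0.0], [-0.0, -0.0, -1.0]]
16 rows: [0.0113, -0.0017, 0.0122] [0.83, 2.73, -2.01]
```

send_rows --deltas '[[[0.0113,-0.0017,0.0122],[0.83,2.73,-2.01]],[[0.0113,-0.0017,0.0122],[0.83,2.73,-2.01]],[[0.0113,-0.0017,0.0122],[0.83,2.73,-2.01]],[[0.0113,-0.0017,0.0122],[0.83,2.73,-2.01]],[[0.0113,-0.0017,0.0122],[0.83,2.73,-2.01]],[[0.0113,-0.0017,0.0122],[0.83,2.73,-2.01]],[[0.0113,-0.0017,0.0122],[0.83,2.73,-2.01]],[[0.0113,-0.0017,0.0122],[0.83,2.73,-2.01]]]'

```text
time: 2.1
eef_pos: [0.552, -0.0053, 0.2386]
tcp_rot: [-0.085, 0.938, 0.283, 0.179]
contact_force: [-0.5, 0.3, 1.0]
finger_gap: 0.0449
gripper_force: 0.0
```

```bash
python3 - <<'E'
from h import *
s=bot.sense();print(s['time'],s['q'],s['finger_gap'])
p,R0=pose();print(p,R0.round(3).tolist())
R=orient(45);plan(np.array([.6588,.1242,.177])-.05*R[:,2],R,8)
E
```

```text
2.1 [-0.32856157 -0.24483576  1.89870403  0.36034005  1.30432763  0.593223  ] 0.04492159768785087
[ 0.55195489 -0.00525857  0.23857213] [[0.776, 0.561, 0.287], [0.5, -0.825, 0.261], [0.384, -0.059, -0.921]]
8 rows: [0.0119, -0.002, 0.0121] [0.83, 2.71, -2.01]
```

send_rows --deltas '[[[0.0119,-0.002,0.0121],[0.83,2.71,-2.01]],[[0.0119,-0.002,0.0121],[0.83,2.71,-2.01]],[[0.0119,-0.002,0.0121],[0.83,2.71,-2.01]],[[0.0119,-0.002,0.0121],[0.83,2.71,-2.01]],[[0.0119,-0.002,0.0121],[0.83,2.71,-2.01]],[[0.0119,-0.002,0.0121],[0.83,2.71,-2.01]],[[0.0119,-0.002,0.0121],[0.83,2.71,-2.01]],[[0.0119,-0.002,0.0121],[0.83,2.71,-2.01]]]'

```text
time: 2.77
eef_pos: [0.6379, 0.0953, 0.2088]
tcp_rot: [-0.165, 0.833, 0.399, 0.345]
contact_force: [0.1, 0.2, 0.3]
finger_gap: 0.0448
gripper_force: 0.0
```

```bash
python3 - <<'E'
from h import *
s=bot.sense();print(s['time'],s['q'],s['finger_gap'])
p,R0=pose();print(p,R0.round(3).tolist())
R=orient(45);plan(np.array([.6588,.1242,.177])-.05*R[:,2],R,8)
c=bot.get_calibration("wrist");im=bot.read_camera("wrist");cv2.imwrite("pics/w1.png",im[:,:,::-1])
np.savez("w1.npz",R=c['R'],t=c['t'])
print(c['fx'],c['cx'],c['cy'])
for X in ([.6607,.1761,.1355],[.6547,.1684,.1249],[.6524,.2207,.3004],[.6196,.197,.105]): print(proj("wrist",np.array(X),c).round(0))
E
```

```text
2.7667 [-0.31447908 -0.06136413  1.93535731  0.83298372  1.10285435  0.0321384 ] 0.04483935783795783
[0.63793857 0.09526816 0.20882459] [[0.443, 0.779, 0.443], [0.551, -0.627, 0.55], [0.707, 0.0, -0.708]]
8 rows: [0.0003, -0.0002, -0.0003] [0.0, 0.01, 0.0]
363.8894487387463 274.5235323217271 208.25281603509956
[228. 211.]
[229. 230.]
[ 91. -85.]
[173. 241.]
```

View pics/w1.png

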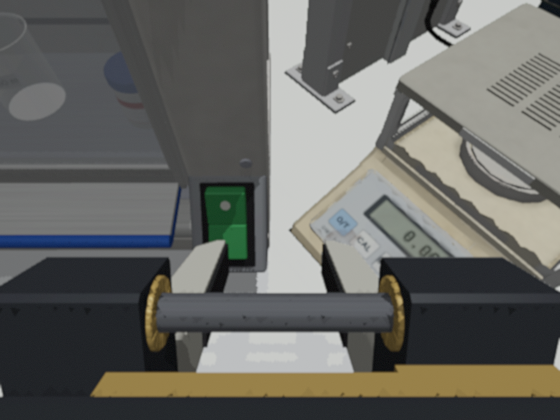

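The wrist view shows the dot at (225,206), about 3 mm up-slope and 1–2 mm left of where I predicted, and the lip's right end at (177,242), as predicted. I'll approach with a small correction.

send_rows --deltas '[[[0.002,-0.001,0.014],[0,0,0]],[[0,0,0.014],[0,0,0]],[[0,0,0.014],[0,0,0]],[[0,0,0.012],[0,0,0]],[[0,0,0.01],[0,0,0]],[[0,0,0.008],[0,0,0]],[[0,0,0.005],[0,0,0]],[[0,0,0],[0,0,0]]]'

```text
time: 3.48
eef_pos: [0.6718, 0.1393, 0.1554]
tcp_rot: [-0.165, 0.834, 0.399, 0.344]
contact_force: [-0.4, 1.4, 0.0]
finger_gap: 0.0449
gripper_force: 0.0
```

send_rows --deltas '[[[0,0,0.0015],[0,0,0]],[[0,0,0.0015],[0,0,0]],[[0,0,0.0015],[0,0,0]],[[0,0,0.0015],[0,0,0]],[[0,0,0],[0,0,0]]]'

```text
time: 3.9
eef_pos: [0.6748, 0.142, 0.1522]
tcp_rot: [-0.164, 0.834, 0.399, 0.344]
contact_force: [0.5, 0.5, -0.2]
finger_gap: 0.045
gripper_force: 0.0
```

```bash
python3 - <<'E'
from h import *
c=bot.get_calibration("wrist");im=bot.read_camera("wrist");cv2.imwrite("pics/w2.png",im[:,:,::-1])
E
```

```text
(no output)
```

View pics/w2.png

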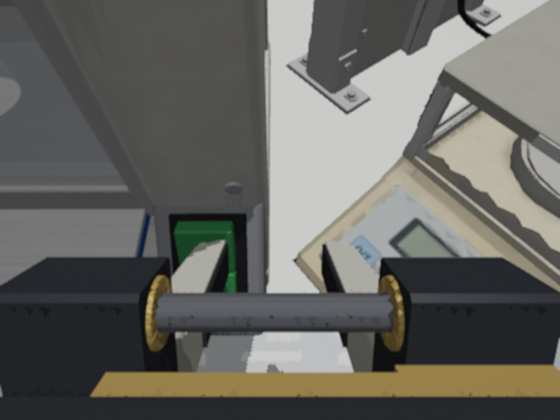

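The rocker spans x 175–237 with its upper end at row 222. The finger's upper edge is at row 243, so I'll move about 6 mm up-slope before pressing.

send_rows --deltas '[[[0.003,0,0],[0,0,0]],[[0.003,0,0],[0,0,0]],[[0,0,0.001],[0,0,0]],[[0,0,0.001],[0,0,0]],[[0,0,0.001],[0,0,0]],[[0,0,0],[0,0,0]]]'

```text
time: 4.45
eef_pos: [0.6793, 0.1471, 0.1549]
tcp_rot: [-0.164, 0.834, 0.399, 0.345]
contact_force: [0.3, -0.5, 3.7]
finger_gap: 0.0451
gripper_force: 1.4
```

send_rows --deltas '[[[0,0,0.001],[0,0,0]],[[0,0,0.001],[0,0,0]],[[0,0,0.001],[0,0,0]],[[0,0,0],[0,0,0]]]'

```text
time: 4.78
eef_pos: [0.6801, 0.1486, 0.1519]
tcp_rot: [-0.164, 0.834, 0.399, 0.344]
contact_force: [0.0, -1.4, 2.7]
finger_gap: 0.0449
gripper_force: 1.2
```

send_rows --deltas '[[[0,0,0.001],[0,0,0]],[[0,0,0.001],[0,0,0]],[[0,0,0],[0,0,0]]]'

```text
time: 5.03
eef_pos: [0.681, 0.1496, 0.151]
tcp_rot: [-0.164, 0.834, 0.399, 0.344]
contact_force: [-3.6, -3.2, 6.5]
finger_gap: 0.0452
gripper_force: 4.2
```

send_rows --deltas '[[[0,0,0.001],[0,0,0]],[[0,0,0],[0,0,0]]]'

```text
time: 5.2
eef_pos: [0.6813, 0.1498, 0.1509]
tcp_rot: [-0.164, 0.834, 0.399, 0.344]
contact_force: [-13.3, -10.0, 14.8]
finger_gap: 0.045
gripper_force: 10.7
```

send_rows --deltas '[[[0,0,0.001],[0,0,0]],[[0,0,0],[0,0,0]]]'

```text
time: 5.37
eef_pos: [0.6816, 0.1499, 0.1508]
tcp_rot: [-0.164, 0.834, 0.4, 0.344]
contact_force: [-21.9, -16.2, 21.7]
finger_gap: 0.0451
gripper_force: 17.0
```

Hard stop reached. I'll back off along the approach and look.

send_rows --deltas '[[[0,0,-0.005],[0,0,0]],[[0,0,-0.01],[0,0,0]],[[0,0,-0.015],[0,0,0]],[[0,0,-0.02],[0,0,0]],[[0,0,-0.02],[0,0,0]],[[0,0,-0.015],[0,0,0]],[[0,0,-0.005],[0,0,0]],[[0,0,0],[0,0,0]]]'

```text
time: 6.03
eef_pos: [0.6421, 0.1006, 0.214]
tcp_rot: [-0.164, 0.834, 0.399, 0.345]
contact_force: [0.1, -0.1, 0.1]
finger_gap: 0.0448
gripper_force: 0.0
```

```bash
python3 - <<'E'
from h import *
im=bot.read_camera("wrist")[:,:,::-1];s=bot.read_camera("side")[:,:,::-1];t=bot.read_camera("top")[:,:,::-1]
cv2.imwrite("pics/side1.png",s);cv2.imwrite("pics/top1.png",t)
f=lambda i:cv2.resize(i,(390,390),interpolation=cv2.INTER_CUBIC)
cv2.imwrite("pics/w3.png",np.hstack([f(im[130:280,130:280]),f(s[150:250,245:345])]))
print(pose()[0])
E
```

```text
[0.64159765 0.10185133 0.21195547]
```

View pics/w3.png

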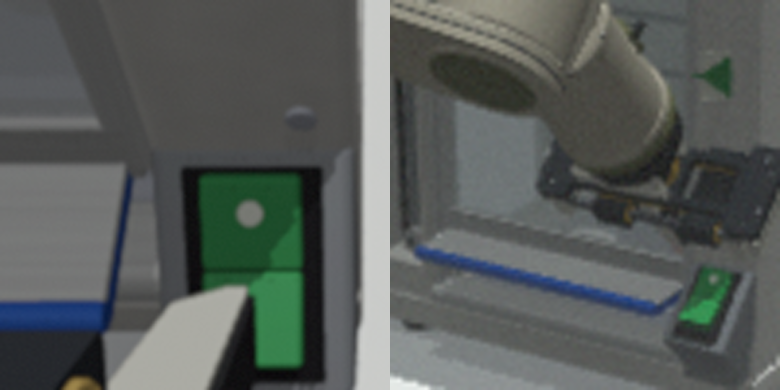

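The rocker's upper half now sits down in the frame, the dot is at the face, and the lower half is raised. Next is the lip.

```bash
python3 - <<'E'
from h import *
for k,p,z in(("pen1",(298,257),.01),("pen2",(338,270),.01),("weight",(348,245),.05),("beaker",(352,225),.03)):
    o,d=ray("top",p);print(k,(o+d*(z-o[2])/d[2]).round(3))
lipR=np.array([.6196,.197,0])
A=lipR+.08*u-.079*hx
plan(A+.2*Z,orient(20),8)
plan(A+.16*Z,orient(-5),8,A+.2*Z,orient(20))
plan(A+.082*Z,orient(-5),8,A+.16*Z,orient(-5))
E
```

```text
pen1 [0.422 0.024 0.01 ]
pen2 [ 0.392 -0.105  0.01 ]
weight [ 0.467 -0.126  0.05 ]
beaker [ 0.535 -0.139  0.03 ]
8 rows: [-0.0025, -0.0196, -0.0012] [0.0, 3.15, -0.01]
8 rows: [-0.005, 0.0, 0.0007] [0.0, 3.13, 0.0]
8 rows: [-0.0097, -0.0, -0.0008] [-0.0, 0.0, 0.0]
```

send_rows --deltas '[[[-0.0025,-0.0196,-0.0012],[0,3.15,0]],[[-0.0025,-0.0196,-0.0012],[0,3.15,0]],[[-0.0025,-0.0196,-0.0012],[0,3.15,0]],[[-0.0025,-0.0196,-0.0012],[0,3.15,0]],[[-0.0025,-0.0196,-0.0012],[0,3.15,0]],[[-0.0025,-0.0196,-0.0012],[0,3.15,0]],[[-0.0025,-0.0196,-0.0012],[0,3.15,0]],[[-0.0025,-0.0196,-0.0012],[0,3.15,0]]]'

```text
time: 6.85
eef_pos: [0.5083, 0.1858, 0.2012]
tcp_rot: [-0.249, 0.738, 0.355, 0.517]
contact_force: [-74.5, 19.9, -68.1]
finger_gap: 0.0451
gripper_force: 0.0
```

```bash
python3 - <<'E'
from h import *
s=bot.sense();print(s['q'],pose()[0])
lipR=np.array([.6196,.197,0])
A=lipR+.08*u-.06*hx
plan(A+.16*Z,orient(-3),8)
B=lipR+.08*u-.038*hx
plan(B+.09*Z,orient(-3),8,A+.16*Z,orient(-3))
E
```

```text
[-0.42120693 -0.39099984  2.49863781  1.38365653  1.18428523 -0.45550809] [0.50831122 0.18582975 0.20119948]
8 rows: [-0.0048, -0.0, 0.0031] [-0.02, 2.87, 0.0]
8 rows: [-0.0089, -0.0, 0.0023] [0.0, -0.0, 0.0]
```

```bash
python3 - <<'E'
from h import *
s=bot.sense();print(s['contact_force'],s['ft_torque'],s['tau'],s['qd'])
a=bot.read_camera("side")[:,:,::-1];b=bot.read_camera("top")[:,:,::-1]
s=bot.sense();print(s['contact_force'],s['ft_torque'],s['tau'],s['q'])
cv2.imwrite("pics/c4.png",np.hstack([a[20:320,40:400],b[60:360,60:420]]))
E
```

```text
[-74.51627734  19.9262339  -68.14345437] [-2.04238432  2.29001862  2.60644342] [ -6.38053402 -35.25604963 -30.65993071   9.31770355   0.36074384
   1.57971594] [-0.05055447  0.04820178  0.07282436  0.69138298  0.32002936 -0.74662041]
[1.47126391 0.17318196 0.11530687] [-0.37968857  0.26423458 -0.01597676] [  0.15443555 -21.57787442 -40.34734726   6.11763641   3.6086373
  -1.24101978] [-0.42171001 -0.39182979  2.49554504  1.38572706  1.18368792 -0.45468534]
```

View pics/c4.png

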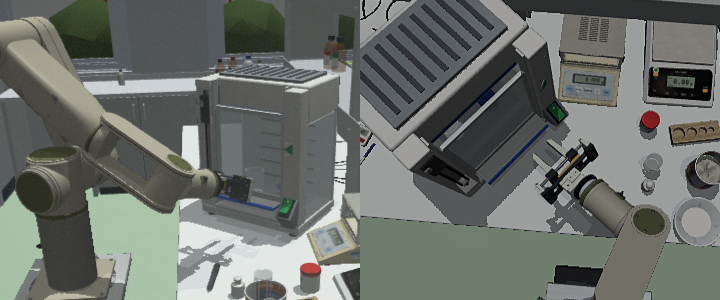

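The picture shows nothing in contact: the fingers stand free in front of the lip, and the force reading was a transient as joint 3 hit its limit of 2.5. I'll fit a simple arm model to choose poses that stay away from that limit.

```bash
cat > kin.py <<'E'
from h import *
from scipy.optimize import least_squares
D=[([-1.356,.13,1.488,0,1.523,-.085],[.1771,-.5727,.2366],[-8.75e-4,.98879,.14932,-6e-5]),
([-.243297,-.249944,1.706355,0,1.685383,1.027603],[.46407,-.06244,.31924],[0,.989,.149,0]),
([-.328562,-.244836,1.898704,.36034,1.304328,.593223],[.55195,-.00526,.23857],[-.085,.938,.283,.179]),
([-.314479,-.061364,1.935357,.832984,1.102854,.032138],[.63794,.09527,.20882],[-.165,.833,.399,.345]),
([-.421207,-.391,2.498638,1.383657,1.184285,-.455508],[.50831,.18583,.2012],[-.249,.738,.355,.517])]
E=lambda s,a:Ro.from_euler(s,a).as_matrix()
def fk(q,P):
    h,y0,a1,b1,a2,b2,a3,Lt,x0,y4=P
    F=E('y',q[1]+q[2]);W=E('z',SG*q[3])@E('y',q[4])
    p=E('z',q[0])@(np.array([x0,y0,h])+E('y',q[1])@[a1,0,b1]+F@(np.array([a2,0,b2])+W@[a3,y4,Lt]))
    return p,E('z',q[0])@F@W@E('z',S6*q[5]+C6)
best=None
for SG in(1,-1):
    for S6 in(1,-1):
        for C6 in (0,np.pi/2,np.pi,-np.pi/2):
            e=sum(np.abs(fk(q,np.zeros(10))[1]-Ro.from_quat([r[1],r[2],r[3],r[0]]).as_matrix()).sum() for q,p,r in D)
            if best is None or e<best[0]:best=(e,SG,S6,C6)
_,SG,S6,C6=best
prior=np.array([.35,.05,0,.4,0,.4,0,.25,0,0])
sol=least_squares(lambda P:np.r_[np.ravel([fk(q,P)[0]-p for q,p,r in D]),1e-4*(P-prior)],prior);P=sol.x
LO=np.array([-2.96,-.89,.02,-1.34,0,-2.66]);HI=np.array([2.96,2.26,2.5,4.48,2.73,2.66])
def ik(p,R,q0):
    f=lambda q:(lambda a:np.r_[(a[0]-p)*10,(Ro.from_matrix(a[1].T@R).as_rotvec())])(fk(q,P))
    s=least_squares(f,np.clip(q0,LO+.001,HI-.001),bounds=(LO,HI));return s.x,np.abs(s.fun).max()
E
python3 - <<'E'
from kin import *
print(best,P.round(3),np.abs(sol.fun[:15]).max())
lipR=np.array([.6196,.197,0])
q0=np.array(bot.sense()['q'])
def sh(n,s,dx,z,t,q0=q0):
    q,e=ik(lipR+s*u+dx*hx+z*Z,orient(t),q0);print(n,s,dx,z,t,q.round(2),round(e,4));return q
for s in(.05,.08):
    for dx,z,t in((-.06,.16,0),(-.04,.09,0),(.006,.082,0),(.006,.09,-4),(.006,.15,-4),(.006,.21,-4),(.006,.29,-4),(.006,.29,0)): sh("",s,dx,z,t)
E
```

```text
(np.float64(0.01884181077725151), 1, 1, 1.5707963267948966) [ 0.321  0.05   0.002  0.368  0.062  0.556 -0.002  0.36  -0.006  0.001] 0.00021562825807866504
 0.05 -0.06 0.16 0 [-0.45  0.29  2.32  1.77  1.46 -1.05] 0.0
 0.05 -0.04 0.09 0 [-0.39  0.56  2.21  1.84  1.47 -1.21] 0.0
 0.05 0.006 0.082 0 [-0.27  0.61  2.15  1.95  1.42 -1.21] 0.0
 0.05 0.006 0.09 -4 [-0.27  0.67  2.12  1.98  1.5  -1.25] 0.0
 0.05 0.006 0.15 -4 [-0.27  0.46  2.21  1.97  1.45 -1.14] 0.0
 0.05 0.006 0.21 -4 [-0.27  0.26  2.27  1.95  1.4  -1.01] 0.0
 0.05 0.006 0.29 -4 [-0.27 -0.01  2.33  1.91  1.32 -0.8 ] 0.0
 0.05 0.006 0.29 0 [-0.27 -0.09  2.34  1.84  1.26 -0.72] 0.0
 0.08 -0.06 0.16 0 [-0.43  0.24  2.39  1.79  1.45 -1.08] 0.0
 0.08 -0.04 0.09 0 [-0.37  0.53  2.27  1.87  1.47 -1.25] 0.0
 0.08 0.006 0.082 0 [-0.23  0.58  2.2   1.99  1.42 -1.25] 0.0
 0.08 0.006 0.09 -4 [-0.23  0.65  2.18  2.02  1.5  -1.28] 0.0
 0.08 0.006 0.15 -4 [-0.23  0.43  2.27  2.01  1.45 -1.17] 0.0
 0.08 0.006 0.21 -4 [-0.23  0.21  2.34  1.99  1.38 -1.03] 0.0
 0.08 0.006 0.29 -4 [-0.23 -0.08  2.4   1.94  1.3  -0.81] 0.0
 0.08 0.006 0.29 0 [-0.23 -0.17  2.41  1.86  1.23 -0.72] 0.0
```

```bash
cat >> kin.py <<'E'
from scipy.linalg import expm
lipR=np.array([.6196,.197,0])
def go(s,dx,z,t,n,st=None):
    p,R=lipR+s*u+dx*hx+z*Z,orient(t)
    if st is None:
        p0,R0=pose();q=np.array(bot.sense()['q'])
    else:p0,R0,q=st
    plan(p,R,n,p0,R0)
    T0=np.eye(4);T0[:3,:3]=R0;T0[:3,3]=p0;T1=np.eye(4);T1[:3,:3]=R;T1[:3,3]=p
    L=logm(np.linalg.inv(T0)@T1).real;qs=[q];
    for i in range(n):
        T=T0@expm(L*(i+1)/n);q,e=ik(T[:3,3],T[:3,:3],q);qs.append(q)
    qs=np.array(qs);print(" j3max",qs[:,2].max().round(3),"vmax",(np.abs(np.diff(qs,axis=0)).max(0)*12).round(2),"err",e)
    return p,R,q
E
python3 - <<'E'
from kin import *
st=go(.09,-.05,.15,2,12)
st=go(.09,-.045,.084,2,8,st)
st=go(.09,-.001,.084,2,8,st)
st=go(.09,-.001,.29,2,60,st)
E
```

```text
12 rows: [-0.004, -0.001, 0.0032] [-0.0, 1.48, 0.01]
 j3max 2.5 vmax [0.11 0.69 0.21 0.48 0.32 0.66] err 4.695144560546366e-12
8 rows: [-0.0082, -0.0, 0.0009] [-0.0, 0.0, 0.0]
 j3max 2.408 vmax [0.02 0.43 0.17 0.07 0.06 0.28] err 3.3306690738754696e-15
8 rows: [0.0002, -0.0, 0.0055] [-0.0, 0.0, 0.0]
 j3max 2.306 vmax [0.21 0.04 0.08 0.2  0.08 0.02] err 1.5634952876350696e-12
60 rows: [0.0034, 0.0, -0.0001] [-0.0, 0.0, 0.0]
 j3max 2.446 vmax [0.   0.16 0.06 0.05 0.04 0.13] err 8.104628083592707e-15
```

send_rows --deltas '[[[-0.008,0,0.006],[0,0,0]],[[-0.008,-0.002,0.006],[0,0.5,0]],[[-0.004,-0.001,0.0032],[0,1.5,0]],[[-0.004,-0.001,0.0032],[0,1.5,0]],[[-0.004,-0.001,0.0032],[0,2,0]],[[-0.004,-0.001,0.0032],[0,2,0]],[[-0.004,-0.001,0.0032],[0,2,0]],[[-0.004,-0.001,0.0032],[0,2,0]]]'

```text
time: 7.62
eef_pos: [0.5137, 0.2045, 0.153]
tcp_rot: [-0.283, 0.684, 0.326, 0.588]
contact_force: [-0.1, 0.0, -0.4]
finger_gap: 0.0448
gripper_force: 0.0
```

```bash
python3 - <<'E'
from kin import *
s=bot.sense();print(s['q'],s['contact_force'])
st=go(.09,-.045,.12,2,8)
st=go(.09,-.045,.086,2,8,st)
E
```

```text
[-0.41300451  0.04204049  2.46064246  1.6946037   1.29503575 -0.92636586] [-0.08160255  0.04926455 -0.36517508]
8 rows: [-0.0039, -0.0003, 0.0023] [-0.01, 0.81, -0.02]
 j3max 2.461 vmax [0.08 0.48 0.17 0.23 0.2  0.39] err 3.574872772764509e-14
8 rows: [-0.0042, 0.0, 0.0001] [-0.0, 0.0, 0.0]
 j3max 2.361 vmax [0.   0.21 0.08 0.02 0.04 0.13] err 2.915623853461132e-10
```

send_rows --deltas '[[[-0.0039,-0.0003,0.0023],[0,0.81,0]],[[-0.0039,-0.0003,0.0023],[0,0.81,0]],[[-0.0039,-0.0003,0.0023],[0,0.81,0]],[[-0.0039,-0.0003,0.0023],[0,0.81,0]],[[-0.0039,-0.0003,0.0023],[0,0.81,0]],[[-0.0039,-0.0003,0.0023],[0,0.81,0]],[[-0.0039,-0.0003,0.0023],[0,0.81,0]],[[-0.0039,-0.0003,0.0023],[0,0.81,0]]]'

```text
time: 8.28
eef_pos: [0.5213, 0.2181, 0.12]
tcp_rot: [-0.301, 0.65, 0.31, 0.625]
contact_force: [0.2, 1.1, 0.0]
finger_gap: 0.0445
gripper_force: 0.0
```

```bash
python3 - <<'E'
from kin import *
a=bot.read_camera("side")[:,:,::-1]
c=bot.get_calibration("wrist");w=bot.read_camera("wrist")[:,:,::-1]
cv2.imwrite("pics/side5.png",a);cv2.imwrite("pics/w5.png",w);np.savez("w5.npz",**{k:np.array(c[k]) for k in c})
a=cv2.resize(a[150:310,180:360],(400,355),interpolation=cv2.INTER_CUBIC)
w=cv2.resize(w,(400,300));w=cv2.copyMakeBorder(w,0,55,0,0,0)
cv2.imwrite("pics/c5.png",np.hstack([a,w]))
st=go(.09,-.045,.086,2,8)
E
```

```text
8 rows: [-0.0042, 0.0, 0.0002] [-0.01, 0.02, -0.04]
 j3max 2.363 vmax [0.01 0.21 0.1  0.03 0.04 0.14] err 2.709403257306078e-10
```

View pics/c5.png

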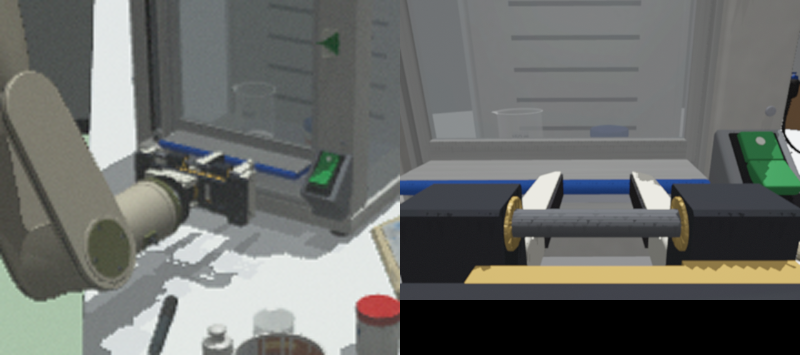

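The wrist view shows the lip's blue front level across row ~260 (full scale), with both fingertips just in front of it. I'll lower to beneath the lip.

send_rows --deltas '[[[-0.0042,0,0.0002],[0,0,0]],[[-0.0042,0,0.0002],[0,0,0]],[[-0.0042,0,0.0002],[0,0,0]],[[-0.0042,0,0.0002],[0,0,0]],[[-0.0042,0,0.0002],[0,0,0]],[[-0.0042,0,0.0002],[0,0,0]],[[-0.0042,0,0.0002],[0,0,0]],[[-0.0042,0,0.0002],[0,0,0]]]'

```text
time: 9.05
eef_pos: [0.5225, 0.2175, 0.0878]
tcp_rot: [-0.3, 0.649, 0.311, 0.627]
contact_force: [-0.2, 0.0, 0.5]
finger_gap: 0.0449
gripper_force: 0.0
```

```bash
python3 - <<'E'
from kin import *
def blue(n,f,c,lim):
    im=cv2.imread(f);m=cv2.inRange(cv2.cvtColor(im,cv2.COLOR_BGR2HSV),(105,110,50),(125,255,255))
    for x in lim:
        ys=np.flatnonzero(m[:,x]);
        if len(ys)<2: continue
        zs=[]
        for y in(ys.min()-.5,ys.max()+.5):
            o,d=ray(n,(x,y),c);X=o+d*((lipR-o)@hx)/(d@hx);zs.append((X[2].round(4),((X-lipR)@u).round(3)))
        print(n,x,ys.min(),ys.max(),zs)
z=np.load("w5.npz");c={k:z[k] for k in z.files}
blue("wrist","pics/w5.png",c,(20,60,240,280,400,420));blue("side","pics/side0.png",None,(255,270,290,308))
# arrow tip
o,d=ray("side",(323,169.5))
c1=bot.get_calibration("wrist");print(proj("wrist",np.array([.6524,.2207,.3004]),c1),bot.sense()['contact_force'])
st=go(.09,-.001,.086,2,8)
E
```

```text
wrist 20 253 272 [(np.float64(0.1118), np.float64(0.232)), (np.float64(0.0996), np.float64(0.234))]
wrist 60 253 257 [(np.float64(0.1117), np.float64(0.21)), (np.float64(0.1087), np.float64(0.21))]
wrist 240 252 271 [(np.float64(0.1119), np.float64(0.109)), (np.float64(0.0996), np.float64(0.109))]
wrist 280 252 271 [(np.float64(0.1118), np.float64(0.087)), (np.float64(0.0995), np.float64(0.087))]
wrist 400 251 256 [(np.float64(0.1121), np.float64(0.02)), (np.float64(0.1084), np.float64(0.019))]
wrist 420 251 257 [(np.float64(0.112), np.float64(0.009)), (np.float64(0.1078), np.float64(0.008))]
side 255 214 215 [(np.float64(0.1096), np.float64(0.238)), (np.float64(0.1019), np.float64(0.238))]
side 270 218 219 [(np.float64(0.1083), np.float64(0.174)), (np.float64(0.1008), np.float64(0.174))]
side 290 76 224 [(np.float64(0.592), np.float64(0.085)), (np.float64(0.1005), np.float64(0.092))]
side 308 227 228 [(np.float64(0.1094), np.float64(0.022)), (np.float64(0.1021), np.float64(0.022))]
[ 472.7224415 -190.5590339] [-0.2434248   0.00062341  0.48536406]
8 rows: [-0.0, -0.0002, 0.0055] [-0.0, -0.0, -0.0]
 j3max 2.31 vmax [0.22 0.08 0.09 0.2  0.12 0.14] err 1.9881269045236397e-12
```

send_rows --deltas '[[[-0.003,0,0],[0,0,0]],[[0,0,0],[0,0,0]],[[0,0,0.007],[0,0,0]],[[0,0,0.007],[0,0,0]],[[0,0,0.008],[0,0,0]],[[0,0,0.008],[0,0,0]],[[0,0,0.008],[0,0,0]],[[0,0,0.006],[0,0,0]]]'

```text
time: 9.72
eef_pos: [0.5505, 0.2528, 0.0839]
tcp_rot: [-0.3, 0.648, 0.311, 0.627]
contact_force: [-0.9, -0.6, 0.4]
finger_gap: 0.0451
gripper_force: 0.0
```

send_rows --deltas '[[[0.002,0,0],[0,0,0]],[[0.002,0,0],[0,0,0]],[[0.002,0,0],[0,0,0]],[[0.002,0,0],[0,0,0]],[[0.002,0,0],[0,0,0]],[[0.002,0,0],[0,0,0]],[[0.002,0,0],[0,0,0]],[[0.002,0,0],[0,0,0]]]'

```text
time: 10.38
eef_pos: [0.5499, 0.252, 0.0995]
tcp_rot: [-0.3, 0.649, 0.31, 0.626]
contact_force: [-3.0, -2.5, -4.0]
finger_gap: 0.045
gripper_force: 2.0
```

send_rows --deltas '[[[0.003,0,0],[0,0,0]],[[0.004,0,-0.0001],[0,0,0]],[[0.005,0,-0.0002],[0,0,0]],[[0.005,0,-0.0002],[0,0,0]],[[0.005,0,-0.0002],[0,0,0]],[[0.005,0,-0.0002],[0,0,0]],[[0.005,0,-0.0002],[0,0,0]],[[0.005,0,-0.0002],[0,0,0]]]'

```text
time: 11.05
eef_pos: [0.5502, 0.2522, 0.1373]
tcp_rot: [-0.3, 0.649, 0.311, 0.627]
contact_force: [-2.5, -0.5, -3.8]
finger_gap: 0.0451
gripper_force: 2.3
```

send_rows --deltas '[[[0.005,0,-0.0002],[0,0,0]],[[0.005,0,-0.0002],[0,0,0]],[[0.005,0,-0.0002],[0,0,0]],[[0.005,0,-0.0002],[0,0,0]],[[0.005,0,-0.0002],[0,0,0]],[[0.005,0,-0.0002],[0,0,0]],[[0.005,0,-0.0002],[0,0,0]],[[0.005,0,-0.0002],[0,0,0]]]'

```text
time: 11.72
eef_pos: [0.5502, 0.252, 0.1773]
tcp_rot: [-0.3, 0.649, 0.311, 0.627]
contact_force: [1.2, 2.5, -4.5]
finger_gap: 0.0449
gripper_force: 2.2
```

send_rows --deltas '[[[0.005,0,-0.0002],[0,0,0]],[[0.005,0,-0.0002],[0,0,0]],[[0.005,0,-0.0002],[0,0,0]],[[0.005,0,-0.0002],[0,0,0]],[[0.005,0,-0.0002],[0,0,0]],[[0.005,0,-0.0002],[0,0,0]],[[0.005,0,-0.0002],[0,0,0]],[[0.005,0,-0.0002],[0,0,0]]]'

```text
time: 12.38
eef_pos: [0.55, 0.2517, 0.2173]
tcp_rot: [-0.3, 0.649, 0.311, 0.627]
contact_force: [1.5, 3.1, -3.9]
finger_gap: 0.045
gripper_force: 2.2
```

send_rows --deltas '[[[0.005,0,-0.0002],[0,0,0]],[[0.005,0,-0.0002],[0,0,0]],[[0.005,0,-0.0002],[0,0,0]],[[0.005,0,-0.0002],[0,0,0]],[[0.005,0,-0.0002],[0,0,0]],[[0.004,0,-0.0002],[0,0,0]],[[0.003,0,-0.0001],[0,0,0]],[[0,0,0],[0,0,0]]]'

```text
time: 13.05
eef_pos: [0.5501, 0.2515, 0.25]
tcp_rot: [-0.3, 0.648, 0.311, 0.627]
contact_force: [0.8, -0.3, 0.1]
finger_gap: 0.045
gripper_force: 0.0
```

```bash
python3 - <<'E'
from kin import *
s=bot.sense();print(s['q'],s['contact_force'],pose())
a=bot.read_camera("side")[:,:,::-1]
c=bot.get_calibration("wrist");w=bot.read_camera("wrist")[:,:,::-1]
cv2.imwrite("pics/side6.png",a);cv2.imwrite("pics/w6.png",w);np.savez("w6.npz",**{k:np.array(c[k]) for k in c})
a=cv2.resize(a[120:240,230:350],(340,340),interpolation=cv2.INTER_CUBIC)
w=cv2.resize(w,(453,340))
cv2.imwrite("pics/c6.png",np.hstack([a,w]))
E
```

```text
[-0.24202524 -0.10629497  2.42970018  1.85431433  1.23423602 -0.79479336] [ 0.80297295 -0.27858415  0.06270676] (array([0.5500824 , 0.2515316 , 0.25004776]), array([[ 0.01990577,  0.77921848,  0.6264362 ],
       [ 0.02635227, -0.62675158,  0.7787734 ],
       [ 0.99945451,  0.00100593, -0.03301015]]))
```

View pics/c6.png

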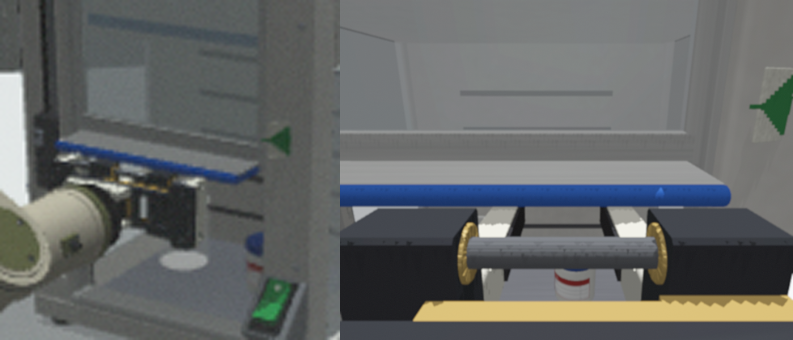

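The wrist view shows the arrow tip at about (507,131) full scale and the lip front below it, with its right end near (480,243).

```bash
cat > meas.py <<'E'
from kin import *
def lipz(f,c,xs):
    im=cv2.imread(f);m=cv2.inRange(cv2.cvtColor(im,cv2.COLOR_BGR2HSV),(105,110,50),(125,255,255));r=[]
    for x in xs:
        ys=np.flatnonzero(m[150:330,x])+150
        if len(ys)<3: continue
        r.append([(lambda o,d:(o+d*((lipR-o)@hx)/(d@hx))[2])(*ray("wrist",(x,y),c)) for y in(ys.min()-.5,ys.max()+.5)]+[ys.min(),ys.max()])
    return np.array(r)
def load(k):
    z=np.load(k);return {a:z[a] for a in z.files}
E
python3 - <<'E'
from meas import *
c=load("w6.npz");print(lipz("pics/w6.png",c,(215,260,300,320,400,440,460)).round(4).tolist())
im=cv2.imread("pics/w6.png");m=cv2.inRange(cv2.cvtColor(im,cv2.COLOR_BGR2HSV),(45,110,30),(85,255,255));m[:,:480]=0
ys,xs=np.nonzero(m);i=xs.argmin();tipy=ys[xs<xs.min()+3].mean();print("tip px",xs.min(),tipy,ys.min(),ys.max(),xs.max())
tip=(xs.min()-.5,tipy)
q=lipR+.039*hx;o,d=ray("wrist",tip,c);X=o+d*((q-o)@hx)/(d@hx);print("plane tip",X,((X-lipR)@u))
ims=cv2.imread("pics/side6.png");m=cv2.inRange(cv2.cvtColor(ims,cv2.COLOR_BGR2HSV),(45,90,30),(85,255,255));m[:,:315]=0;m[:155]=0;m[185:]=0
ys,xs=np.nonzero(m);print("side",xs.min(),ys[xs<=xs.min()+1].mean(),ys.mean())
b=(xs.min()-.5,ys.mean());print(tri(ray("wrist",tip,c),ray("side",b)))
o,d=ray("side",b);print((o+d*((q-o)@hx)/(d@hx)))
E
```

```text
[[0.2718, 0.26, 228.0, 253.0], [0.2718, 0.2595, 228.0, 254.0], [0.2718, 0.2596, 228.0, 254.0], [0.2718, 0.2596, 228.0, 254.0], [0.2718, 0.26, 228.0, 253.0], [0.2718, 0.2596, 228.0, 254.0], [0.2718, 0.2596, 228.0, 254.0]]
tip px 507 131.5 94 165 559
plane tip [0.66536239 0.21022954 0.30882948] -0.027353975877098688
side 326 168.8 168.96774193548387
(array([0.65784059, 0.20711489, 0.30784327]), np.float64(0.003029401033694267))
[0.65939491 0.21503263 0.30366867]
```

send_rows --deltas '[[[0.003,0,0],[0,0,0]],[[0.005,0,-0.0002],[0,0,0]],[[0.006,0,-0.0002],[0,0,0]],[[0.006,0,-0.0002],[0,0,0]],[[0.006,0,-0.0002],[0,0,0]],[[0.006,0,-0.0002],[0,0,0]],[[0.005,0,-0.0002],[0,0,0]],[[0.004,0,-0.0001],[0,0,0]]]'

```text
time: 13.82
eef_pos: [0.5499, 0.2516, 0.2908]
tcp_rot: [-0.3, 0.648, 0.311, 0.627]
contact_force: [-1.3, -3.6, -3.4]
finger_gap: 0.0448
gripper_force: 2.1
```

```bash
cat >> meas.py <<'E'
def full(tag):
    s=bot.sense();print(s['time'],s['eef_pos'],s['contact_force'],s['q'][2])
    c=bot.get_calibration("wrist");im=bot.read_camera("wrist")[:,:,::-1].copy();cv2.imwrite(f"pics/{tag}.png",im)
    l=np.median(lipz(f"pics/{tag}.png",c,range(215,470,15)),0)
    o,d=ray("wrist",(300,l[3]),c);tf=-d[2]/(d@hx);cf=1/np.hypot(1,tf)
    r=.006;ub=l[1]+r/cf-r*tf-r;ut=l[0]-r*tf-2*r
    m=cv2.inRange(cv2.cvtColor(im,cv2.COLOR_BGR2HSV),(45,110,30),(85,255,255));m[:,:480]=0;m[230:]=0
    ys,xs=np.nonzero(m);x0=xs.min();ty=ys[xs<x0+3].mean();q=lipR+.039*hx
    o,d=ray("wrist",(x0-.5,ty),c);X=o+d*((q-o)@hx)/(d@hx)
    print("under",ub.round(4),ut.round(4),"tanphi",tf.round(3),"tip",x0,ty,X.round(4),"u",((X-lipR)@u).round(4),"slope",(-d[2]/(d@hx)).round(3))
E
python3 -c "
from meas import *
full('w7')"
```

```text
13.8167 [0.54994585 0.25164384 0.29076288] [-1.2850862  -3.61728768 -3.369086  ] 2.4428654113795982
under 0.2983 0.2976 tanphi 0.423 tip 493 217.5 [0.6654 0.2102 0.3049] u -0.0274 slope 0.31
```

send_rows --deltas '[[[0,0,0],[0,0,0]],[[0,0,0],[0,0,0]],[[0,0,0],[0,0,0]]]'

```text
time: 14.12
eef_pos: [0.55, 0.2518, 0.2904]
tcp_rot: [-0.3, 0.648, 0.311, 0.627]
contact_force: [0.4, -0.0, -0.1]
finger_gap: 0.0449
gripper_force: 0.0
```

```bash
sed -i 's/m\[230:\]=0/m[290:]=0/; s/    ys,xs=np.nonzero(m);x0/    print([(x,np.flatnonzero(m[:,x])[[0,-1]].tolist()) for x in range(490,560,8) if m[:,x].any()]);ys,xs=np.nonzero(m);x0/' meas.py
python3 -c "
from meas import *
full('w8')
im=cv2.imread('pics/w8.png');w=cv2.resize(im[150:300,410:560],(400,400));s=bot.read_camera('side')[:,:,::-1];cv2.imwrite('pics/side8.png',s)
cv2.imwrite('pics/c8.png',np.hstack([w,cv2.resize(s[130:210,260:340],(400,400),interpolation=cv2.INTER_CUBIC)]))"
```

```text
14.1167 [0.55002194 0.25182684 0.29037234] [ 0.40460467 -0.00224566 -0.12764605] 2.442248783677612
[(498, [214, 218]), (506, [215, 218]), (514, [208, 225]), (522, [201, 233]), (530, [193, 242]), (538, [183, 220])]
under 0.2994 0.2987 tanphi 0.413 tip 494 216.5 [0.6656 0.21   0.3051] u -0.0276 slope 0.306
```

View pics/c8.png

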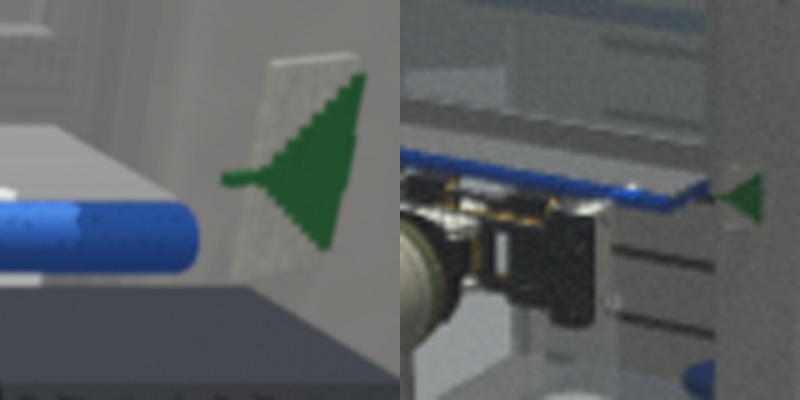

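The crop shows a thin pointer to the left of the arrow triangle, ending at wrist px (493,216) and side px (323,169.4). I'll triangulate that tip from three views.

```bash
python3 - <<'E'
from meas import *
c6=load("w6.npz");c8=bot.get_calibration("wrist")
def ml(rs):
    A=sum((np.eye(3)-np.outer(d,d)) for o,d in rs);b=sum((np.eye(3)-np.outer(d,d))@o for o,d in rs);X=np.linalg.solve(A,b)
    return X.round(4),[round(float(np.linalg.norm((np.eye(3)-np.outer(d,d))@(X-o))),4) for o,d in rs],((X-lipR)@hx).round(4),((X-lipR)@u).round(4)
for px in(322,323.5):
    a,b,s=ray("wrist",(506.5,131.5),c6),ray("wrist",(493.5,216.5),c8),ray("side",(px,169.4))
    print("w6w8",ml([a,b]),"w8s",ml([b,s]),"w6s",ml([a,s]),"all",ml([a,b,s]),sep="\n")
# triangle base corners (on the column face?) 
q=lipR+.039*hx
for p,c in(((547,178),c8),((532,243),c8),((514,216.5),c8)):
    o,d=ray("wrist",p,c);X=o+d*((q-o)@hx)/(d@hx);print(p,X.round(4),((X-lipR)@u).round(4))
E
```

```text
w6w8
(array([0.6462, 0.2035, 0.31  ]), [0.0001, 0.0001], np.float64(0.0217), np.float64(-0.0166))
w8s
(array([0.6463, 0.203 , 0.3083]), [0.0016, 0.0016], np.float64(0.0215), np.float64(-0.0171))
w6s
(array([0.646 , 0.203 , 0.3084]), [0.0016, 0.0016], np.float64(0.0212), np.float64(-0.0168))
all
(array([0.6462, 0.2032, 0.3089]), [0.0011, 0.001, 0.0021], np.float64(0.0215), np.float64(-0.0168))
w6w8
(array([0.6462, 0.2035, 0.31  ]), [0.0001, 0.0001], np.float64(0.0217), np.float64(-0.0166))
w8s
(array([0.6514, 0.2048, 0.3072]), [0.0013, 0.0013], np.float64(0.026), np.float64(-0.0199))
w6s
(array([0.651 , 0.2046, 0.3079]), [0.0019, 0.0019], np.float64(0.0256), np.float64(-0.0197))
all
(array([0.6511, 0.2048, 0.3081]), [0.0016, 0.0005, 0.0021], np.float64(0.0259), np.float64(-0.0196))
(547, 178) [0.6844 0.1949 0.3253] -0.0518
(532, 243) [0.6837 0.1955 0.2897] -0.0509
(514, 216.5) [0.6741 0.2032 0.3046] -0.0385
```

send_rows --deltas '[[[0.002,0,0],[0,0,0]],[[0.002,0,0],[0,0,0]],[[0.002,0,0],[0,0,0]],[[0.001,0,0],[0,0,0]],[[0.001,0,0],[0,0,0]],[[0.001,0,0],[0,0,0]],[[0,0,0],[0,0,0]],[[0,0,0],[0,0,0]]]'

```text
time: 14.88
eef_pos: [0.5501, 0.252, 0.2989]
tcp_rot: [-0.3, 0.649, 0.311, 0.627]
contact_force: [-2.0, -1.7, -3.4]
finger_gap: 0.0451
gripper_force: 1.5
```

```bash
python3 - <<'E'
from meas import *
c=bot.get_calibration("wrist");full('w9')
im=cv2.imread('pics/w9.png');s=bot.read_camera('side')[:,:,::-1].copy();cv2.imwrite('pics/side9.png',s)
c6=load("w6.npz")
m=cv2.inRange(cv2.cvtColor(im,cv2.COLOR_BGR2HSV),(45,110,30),(85,255,255));m[:,:470]=0;m[300:]=0
ys,xs=np.nonzero(m);x0=xs.min();ty=ys[xs<x0+6].mean();print(x0,ty)
X,e=tri(ray("wrist",(506.5,131.5),c6),ray("wrist",(x0-.5,ty),c));print(X,e,(X-lipR)@hx,(X-lipR)@u)
# side: lip bottom edge
b=cv2.inRange(cv2.cvtColor(s,cv2.COLOR_BGR2HSV),(105,110,50),(125,255,255));b[:140]=0;b[210:]=0
print([(x,np.flatnonzero(b[:,x])[[0,-1]].tolist()) for x in range(285,326,4) if b[:,x].any()])
# predicted side pixels of tip and of lip-underside level at tip for heights
for z in(.306,.308,.310): print(z,proj("side",np.array([X[0],X[1],z])).round(1))
for z in(.306,.308,.310): print("lip front-low",[proj("side",lipR+k*u+.002*hx+(z+.0018)*Z).round(1).tolist() for k in(.0,.1)])
E
```

```text
14.8833 [0.5500864  0.25195747 0.29887373] [-1.96354497 -1.730615   -3.38795601] 2.4432542554570644
[(498, [231, 234]), (506, [229, 235]), (514, [223, 244]), (522, [214, 251]), (530, [205, 256]), (538, [199, 224])]
under 0.3061 0.3058 tanphi 0.427 tip 491 233.33333333333334 [0.6655 0.2102 0.3042] u -0.0275 slope 0.359
491 233.125
[0.64807074 0.20421934 0.30984725] 4.6154790228934025e-05 0.023475018369052334 -0.017652180083280528
[(285, [162, 164]), (289, [163, 164]), (293, [164, 166]), (297, [164, 166]), (301, [165, 165]), (305, [166, 168]), (309, [166, 169]), (313, [167, 169]), (317, [166, 205]), (321, [202, 208])]
0.306 [322.5 169.5]
0.308 [322.5 168.9]
0.31 [322.5 168.3]
lip front-low [[314.2, 169.9], [287.5, 165.1]]
lip front-low [[314.3, 169.3], [287.5, 164.5]]
lip front-low [[314.3, 168.7], [287.4, 163.9]]
```

```bash
python3 - <<'E'
from meas import *
c9=bot.get_calibration("wrist");c6=load("w6.npz")
def feats(f):
    im=cv2.imread(f);m=cv2.inRange(cv2.cvtColor(im,cv2.COLOR_BGR2HSV),(45,90,25),(90,255,255));m[:,:470]=0;m[300:]=0
    N,L,st,_=cv2.connectedComponentsWithStats(m);m=L==1+st[1:,4].argmax()
    ys,xs=np.nonzero(m);cols=range(xs.min()+22,xs.min()+40)
    t=np.array([np.flatnonzero(m[:,x])[0]-.5 for x in cols]);b=np.array([np.flatnonzero(m[:,x])[-1]+.5 for x in cols])
    pt=np.polyfit(cols,t,1);pb=np.polyfit(cols,b,1);x=(pb[1]-pt[1])/(pt[0]-pb[0]);
    n=xs<xs.min()+6
    F=dict(apex=(x,np.polyval(pt,x)),ndl=(xs.min()-.5,ys[n].mean()),top=(xs[ys==ys.min()].mean(),ys.min()-.5),bot=(xs[ys==ys.max()].mean(),ys.max()+.5))
    # plate left edge rows: brightness jumps along column through needle
    print(f,{k:(round(float(a),1),round(float(b),1)) for k,(a,b) in F.items()},"xmax",xs.max())
    g=cv2.cvtColor(im,cv2.COLOR_BGR2GRAY)
    return F,g
A,g6=feats("pics/w6.png");B,g9=feats("pics/w9.png")
for k in A:
    X,e=tri(ray("wrist",A[k],c6),ray("wrist",B[k],c9));print(k,X.round(4),round(e,5),"dx",((X-lipR)@hx).round(4),"u",((X-lipR)@u).round(4))
for dxp in(.022,.032,.039):
    q=lipR+dxp*hx;print(dxp,[(k,(lambda o,d:(o+d*((q-o)@hx)/(d@hx))[2].round(4))(*ray("wrist",B[k],c9))) for k in B],[(k,(lambda o,d:(o+d*((q-o)@hx)/(d@hx))[2].round(4))(*ray("wrist",A[k],c6))) for k in A])
print(g9[185:275:3,510].tolist(),g9[185:275:3,516].tolist())
print("row through plate left edge",g9[205,480:540:2].tolist())
E
```

```text
pics/w6.png {'apex': (520.1, 131.4), 'ndl': (506.5, 131.5), 'top': (559.0, 92.5), 'bot': (545.5, 165.5)} xmax 559
pics/w9.png {'apex': (501.7, 233.3), 'ndl': (490.5, 233.0), 'top': (540.5, 194.5), 'bot': (528.0, 257.5)} xmax 542
apex [0.6517 0.2003 0.31  ] 0.00051 dx 0.0227 u -0.023
ndl [0.6483 0.2043 0.3098] 4e-05 dx 0.0237 u -0.0178
top [0.6751 0.1942 0.3271] 0.00036 dx 0.0326 u -0.0449
bot [0.6757 0.194  0.2928] 1e-05 dx 0.0329 u -0.0456
0.022 [('apex', np.float64(0.3103)), ('ndl', np.float64(0.3104)), ('top', np.float64(0.3296)), ('bot', np.float64(0.2976))] [('apex', np.float64(0.31)), ('ndl', np.float64(0.3099)), ('top', np.float64(0.3267)), ('bot', np.float64(0.2946))]
0.032 [('apex', np.float64(0.3067)), ('ndl', np.float64(0.3069)), ('top', np.float64(0.3272)), ('bot', np.float64(0.2932))] [('apex', np.float64(0.3093)), ('ndl', np.float64(0.3093)), ('top', np.float64(0.3271)), ('bot', np.float64(0.293))]
0.039 [('apex', np.float64(0.3042)), ('ndl', np.float64(0.3044)), ('top', np.float64(0.3255)), ('bot', np.float64(0.2902))] [('apex', np.float64(0.3089)), ('ndl', np.float64(0.3088)), ('top', np.float64(0.3273)), ('bot', np.float64(0.2919))]
[119, 123, 156, 127, 125, 126, 124, 124, 127, 124, 124, 128, 126, 83, 67, 62, 62, 61, 68, 92, 124, 123, 125, 126, 127, 121, 74, 71, 71, 71] [121, 135, 143, 124, 120, 123, 125, 127, 126, 123, 124, 101, 62, 62, 62, 61, 62, 62, 63, 63, 66, 101, 125, 121, 122, 124, 123, 79, 71, 72]
row through plate left edge [125, 123, 122, 123, 123, 123, 122, 121, 121, 121, 120, 120, 123, 131, 130, 125, 121, 122, 126, 126, 128, 128, 127, 130, 112, 65, 64, 62, 61, 59]
```

send_rows --deltas '[[[0.001,0,0],[0,0,0]],[[0.001,0,0],[0,0,0]],[[0.001,0,0],[0,0,0]],[[0,0,0],[0,0,0]],[[0,0,0],[0,0,0]],[[0,0,0],[0,0,0]]]'

```text
time: 15.48
eef_pos: [0.5502, 0.2521, 0.3021]
tcp_rot: [-0.3, 0.648, 0.311, 0.627]
contact_force: [-1.8, -0.0, -1.7]
finger_gap: 0.0451
gripper_force: 1.2
```

```bash
python3 -c "
from meas import *
full('w10')"
```

```text
15.4833 [0.5502343  0.25207056 0.3020849 ] [-1.76282463 -0.04102768 -1.73884006] 2.4429513696633016
[(490, [239, 240]), (498, [237, 240]), (506, [235, 242]), (514, [226, 251]), (522, [220, 258]), (530, [211, 256]), (538, [202, 224])]
under 0.3094 0.3091 tanphi 0.426 tip 490 239.5 [0.6655 0.2101 0.304 ] u -0.0275 slope 0.378
```

Underside 0.309 m, tip 0.3095 m: level. I'll lower the hand well clear before drawing back, to keep joint 3 in range.

send_rows --deltas '[[[-0.002,0,0],[0,0,0]],[[-0.005,0,0],[0,0,0]],[[-0.01,0,0],[0,0,0]],[[-0.02,0,0],[0,0,0]],[[-0.025,0,0],[0,0,0]],[[-0.025,0,0],[0,0,0]],[[-0.025,0,0],[0,0,0]],[[-0.02,0,0],[0,0,0]]]'

```text
time: 16.2
eef_pos: [0.5474, 0.2483, 0.1683]
tcp_rot: [-0.3, 0.649, 0.31, 0.627]
contact_force: [0.8, 0.2, -0.1]
finger_gap: 0.0451
gripper_force: 0.0
```

```bash
python3 - <<'E'
from meas import *
s=bot.sense();print(s['q'],s['contact_force'])
go(.09,-.055,.15,2,8)
c=bot.get_calibration("wrist");im=bot.read_camera("wrist")[:,:,::-1].copy()
a=bot.read_camera("side")[:,:,::-1].copy();cv2.imwrite("pics/side11.png",a);b9=cv2.imread("pics/side9.png")
for n,s in(("9",b9),("11",a)):
    b=cv2.inRange(cv2.cvtColor(s,cv2.COLOR_BGR2HSV),(105,110,50),(125,255,255));b[:140]=0;b[200:]=0
    print(n,[(x,np.flatnonzero(b[:,x])[[0,-1]].tolist()) for x in range(285,316,4) if b[:,x].any()])
    g=cv2.cvtColor(s,cv2.COLOR_BGR2HSV)
    m=cv2.inRange(g,(45,90,30),(85,255,255));m[:,:315]=0;m[:155]=0;m[185:]=0;ys,xs=np.nonzero(m);print("arrow",ys.min(),ys.max(),xs.min())
    # rows of rocker
E
```

```text
[-0.25345453  0.20009199  2.37183279  1.9169732   1.31688263 -1.03834801] [ 0.83385754  0.22507328 -0.11281258]
8 rows: [-0.0025, -0.0002, -0.0061] [0.01, -0.0, -0.0]
 j3max 2.414 vmax [0.24 0.05 0.08 0.2  0.14 0.07] err 2.7755575615628914e-15
9 [(285, [162, 164]), (289, [163, 164]), (293, [164, 166]), (297, [164, 166]), (301, [165, 165]), (305, [166, 168]), (309, [166, 169]), (313, [167, 169])]
arrow 165 173 325
11 [(285, [161, 163]), (289, [162, 164]), (293, [163, 165]), (297, [163, 165]), (301, [164, 166]), (305, [165, 167]), (309, [165, 168]), (313, [166, 168])]
arrow 165 173 325
```

send_rows --deltas '[[[-0.0025,0,-0.007],[0,0,0]],[[-0.0025,0,-0.007],[0,0,0]],[[-0.0025,0,-0.007],[0,0,0]],[[-0.0025,0,-0.007],[0,0,0]],[[-0.0025,0,-0.007],[0,0,0]],[[-0.0025,0,-0.007],[0,0,0]],[[-0.0025,0,-0.007],[0,0,0]],[[0,0,0],[0,0,0]]]'

```text
time: 16.97
eef_pos: [0.5157, 0.2089, 0.1537]
tcp_rot: [-0.3, 0.649, 0.31, 0.627]
contact_force: [-0.9, 0.0, -0.5]
finger_gap: 0.0448
gripper_force: 0.0
```

```bash
python3 - <<'E'
from meas import *
s=bot.sense();print(s['time'],s['eef_pos'],s['q'][2],s['contact_force'])
c=bot.get_calibration("wrist");im=bot.read_camera("wrist")[:,:,::-1].copy();cv2.imwrite("pics/w12.png",im)
b=cv2.inRange(cv2.cvtColor(im,cv2.COLOR_BGR2HSV),(105,110,50),(125,255,255))
for x in(250,300,350,400):
    ys=np.flatnonzero(b[:200,x]);
    if len(ys):
        o,d=ray("wrist",(x,ys.max()+.5),c);X=o+d*((lipR+.006*hx-o)@hx)/(d@hx);print(x,ys.min(),ys.max(),X[2].round(4))
m=cv2.inRange(cv2.cvtColor(im,cv2.COLOR_BGR2HSV),(45,90,25),(90,255,255));m[200:]=0
ys,xs=np.nonzero(m)
print(len(xs))
if len(xs): print(xs.min(),ys[xs<xs.min()+4].mean(),ys.min(),ys.max())
E
```

```text
16.9667 [0.51574136 0.20888488 0.15373709] 2.4181876922928605 [-0.86745092  0.02709915 -0.52579322]
0
```

```bash
python3 -c "
from bench import bot
print(bot.finish_job())"
```

```text
the job is handed in; nothing more can be done
None
```

I pressed the fan switch to its hard stop, then pushed the sash up until the lip's underside measured 0.309 m against the arrow tip at about 0.3095 m; the side camera put that gap 1–2 mm differently. I drew the hand back clear and handed the job in, with no result shown. One free-air move drove joint 3 to its 2.5 rad limit, with a brief force reading of about 100 N at the wrist; the pictures showed nothing touched.

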